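# Loosen the left-hand wheel knob on the sharpening grinder

## Task

The grey wheel on one of the two flat-wheel grinders is due for changing: loosen the red bar knob on top of it. Its thread is left-handed, so loosen it by turning it clockwise as seen from above, by a good sixth of a turn, never tightening it further, then let go. Leave the blue knob of the other grinder as it is.

Things in the scene. Friction and masses are not known exactly. Their poses are not given: they have to be found in the camera images.
- red_grip (a point): Red bar knob (56 long, 16 wide, 42 mm tall, on a collar 48 across, 10 high) on the grey 150 mm wheel of one of two like green grinders (190 mm square, fixed, either place, yaw varies). Point on its vertical axis: 14 mm below the bar's top, 26 above the collar's top, 39 above the wheel, 154 above the bench. x along the bar (to the white mark), y across its width, z up; turns with the knob.
- red_knob (a joint): Turn of the red knob, rad, growing clockwise seen from above, which loosens it (left-hand thread). Starts between 0.05 and 0.3 (tight); stops at -0.3 and 2.4. Steady friction of about 0.12 N m; stays where it is left.
- blue_grip (a point): The same point on the blue bar knob of the other grinder, which carries an off-white wheel and is otherwise of the same shape and size. To be left alone.
- blue_knob (a joint): Turn of the blue knob in rad, growing clockwise as seen from above; starts near 0 and should stay there.

How it is judged:
At the end, for the whole second after the job is handed in: The red knob stands at more than 0.9 rad clockwise (it starts at 0.05 to 0.3) and is at rest; the blue knob is within 0.2 rad of 0 (value of joint red_knob above 0.9 rad and velocity of joint red_knob between -0.05 and 0.05 rad/s and value of joint blue_knob between -0.2 and 0.2 rad); the robot touches nothing.
It fails at once if the red knob is tightened: turned anticlockwise beyond -0.1 rad (value of joint red_knob below -0.1 rad).
It fails at once if the blue knob is turned more than 0.2 rad from 0 either way (value of joint blue_knob above 0.2 rad or value of joint blue_knob below -0.2 rad).
It also fails if it takes over 35 s, if anything falls off the work surface, if the arm or the gripper's body presses on something with over 40 N, if the wrist force passes 120 N, or if a joint passes its speed limit or range.

## Robot

A 7-joint arm with a two-finger parallel gripper is mounted at the origin on the work surface. World frame = base frame: x ahead of the robot, y to its left, z up, the work surface at z = 0. Lengths are in m, angles in rad, forces in N, time in s.
With the tool pointing down it reaches from about 0.425 to 0.875 m from the base axis. Payload 4.7 kg.
Tool frame: the origin (TCP) lies midway between the tips of the shut fingers; the grasp point (between the pads) lies 19 mm behind it; z points along the fingers, y is the direction in which the jaws open and shut (so a half turn about z gives the same grasp; the last joint's range is limited). The gripper opens to 87 mm and grips with 3 to 60 N. Pads are 19 mm wide; open, the fingers measure 117 mm over their backs; the gripper's body (75 mm by 190 mm) begins 51 mm behind the grasp point.
Start: joints at [-1.209, 0.321, -0.07, 1.45, 0.023, 1.371, -0.057], TCP at [0.222, 0.611, 0.223] pointing down, gripper open.
Joint ranges: [-2.86, 2.86], [-0.3, 2.09], [-1.38, 1.24], [0.06, 2.45], [-1.56, 4.7], [0.09, 2.05], [-2.69, 2.69]. Speed limits (rad/s): [2.57, 2.57, 3.14, 3.14, 3.14, 3.14, 3.14].

## Interface

Orientations are given as a rotation vector (axis times angle).
In Python, from bench import get_state, eyes, job gives the robot as it stands. The module is installed in compiled form; this text tells all that it offers.
- The arm moves only by the shell command python3 -m jog 'ROWS' [FORCE]. ROWS is JSON, a list that holds one entry, the list of rows, each a list of 5 numbers: the opening, from 0 (shut) to 1 (fully open), then the shift along the tool's x, y, z in units of 40 mm (1.0 is 40 mm), then the turn about the tool's z in units of 5 degrees (1.0 is 5 degrees). In form: [[[jaw, dx, dy, dz, turn], ...]]. A call has 1 to 10 rows; each row shifts and turns the commanded pose from where the row before left it, along the tool's axes as they then stand; what a row does not reach is not made up. A row lasts 1/8 s, in which the tool goes at most 62.5 mm and 10.7 degrees, less where a joint would pass 70% of its speed; a pose out of reach is approached as far as the arm can. A call is refused whole if a number of a shift passes 1 or a number of a turn 1, either way. A call with a gripper value outside its range is refused whole. The fingers move at their own pace and stop on an object; FORCE is the grip in N (left out, the last holds). Time passes only in rows, so rows that do not move let the fingers close. It gives the time, the measured TCP pose, the force and the opening at its end, in the units of the state.
- get_state(): the state, without advancing time (a new reading comes with each control period).
- eyes.get_image(name): name is "scene" or "side" or "wrist"; returns (picture, depth): 420x560x3 uint8, red, green, blue; 420x560 float32, m along the optical axis (not along the pixel's ray), 0 where there is no reading.
- eyes.camera_params(name): a dict with "camera_matrix" (3x3 intrinsics, pixels), "pose" (4x4, takes a point from camera to world coordinates); the wrist camera has in their place "mount" (4x4, takes a point from camera to tool coordinates, whose origin is the TCP and whose axes are the flange's). Camera axes: x right, y down, z forward; pixel columns grow to the right and rows downward; lengths in m; the calibration is good to about 2 mm. A picture is of the moment at which its call begins: read the wrist's pose just before it. camera_params takes no time and is no camera call.
- job.close_job(): hands the job in, once; it reports no verdict.
The state is a dict: "time": time; "joint_positions": joint angles; "qd": joint speeds; "joint_torque": joint torques, N m; "position": TCP position; "tool_rot": TCP orientation; "ft_force": force on the tool from outside, world axes, zero at the start; "torque": the same for the moment, N m; "grip_width": opening from 0.0 (shut) to 1.0 (fully open).
Only numpy, scipy, OpenCV 4.12 (cv2) and the standard library are available. Lean on these libraries where they do the work, as an engineer would, in place of code of your own. Each camera call takes 0.05 s, during which the arm holds its last target. There are 200 camera calls.

## Working session

There is one attempt and no reset: what is moved stays moved. The work goes in short steps, Python scripts to look and compute and a shell command to move; the robot and the scene stay as the last step left them, time stands still between calls to the robot, and variables do not carry over. Pictures are saved under pics/ and viewed, about 8 in all and at most 12, crops included, and the job is handed in when it is done.

```bash
mkdir -p pics; cat > h.py <<'E'
import numpy as np, cv2
from scipy.spatial.transform import Rotation as R
from bench import get_state, eyes, job
def look(name, fn=None):
    s=get_state(); im,d=eyes.get_image(name); p=eyes.camera_params(name)
    if name=='wrist':
        T=np.eye(4);T[:3,:3]=R.from_rotvec(s['tool_rot']).as_matrix();T[:3,3]=s['position'];P=T@p['mount']
    else: P=p['pose']
    if fn: cv2.imwrite('pics/'+fn,im[:,:,::-1])
    return im,d,np.array(p['camera_matrix']),np.array(P)
def plane(uv,z,K,P):
    r=(P[:3,:3]@np.linalg.inv(K)@np.c_[uv,np.ones(len(uv))].T).T
    return P[:3,3]+r*((z-P[2,3])/r[:,2])[:,None]
def cloud(d,K,P):
    v,u=np.indices(d.shape); c=np.stack([(u-K[0,2])/K[0,0]*d,(v-K[1,2])/K[1,1]*d,d],-1)
    return c@P[:3,:3].T+P[:3,3]
def masks(im):
    h=cv2.cvtColor(im,cv2.COLOR_RGB2HSV);H,S,V=cv2.split(h)
    return {'red':((H<10)|(H>170))&(S>120)&(V>60),'blue':(H>95)&(H<130)&(S>120)&(V>50)}
E
python3 - <<'E'
from h import *
s=get_state();print({k:np.round(v,3) for k,v in s.items()})
print(R.from_rotvec(s['tool_rot']).as_matrix().round(3))
a=[]
for n in ['scene','side','wrist']:
    im,d,K,P=look(n);a.append(im)
    X=cloud(d,K,P)
    for c,m in masks(im).items():
        m&=(d>0)
        if m.sum()>10:
            q=X[m]; t=q[abs(q[:,2]-.168)<.006]
            print(n,c,m.sum(),np.median(q,0).round(3),q[:,2].max().round(3),len(t),t.mean(0).round(3) if len(t) else'')
cv2.imwrite('pics/a.png',np.vstack([np.hstack(a[:2])])[:,:,::-1][::1,::1] if 0 else cv2.resize(np.hstack(a[:2]),(800,300))[:,:,::-1])
E
```

```text
{'time': np.float64(0.0), 'joint_positions': array([-1.209,  0.322, -0.07 ,  1.452,  0.023,  1.371, -0.057]), 'qd': array([-0.001, -0.   ,  0.001,  0.001,  0.003,  0.003, -0.   ]), 'joint_torque': array([ 0.0000e+00, -4.9128e+01, -4.0400e-01, -3.1252e+01, -6.4000e-02,
        4.4000e-02,  0.0000e+00]), 'position': array([0.221, 0.611, 0.221]), 'tool_rot': array([-5.430e-01, -3.094e+00,  3.000e-03]), 'ft_force': array([ 0.306, -0.045, -0.574]), 'torque': array([0.001, 0.019, 0.039]), 'grip_width': np.float64(1.0)}
[[-0.94   0.341 -0.001]
 [ 0.341  0.94  -0.002]
 [-0.    -0.002 -1.   ]]
scene red 19878 [-0.609 -1.395 -0.127] 0.453 297 [0.607 0.255 0.167]
scene blue 12227 [ 0.671 -1.003  0.039] 0.171 130 [ 0.616 -0.191  0.167]
side red 46757 [ 1.667 -1.512 -0.301] 0.22 393 [ 0.917 -0.122  0.168]
side blue 14353 [ 0.723 -1.031  0.08 ] 0.171 106 [ 0.611 -0.189  0.166]
wrist red 16383 [ 0.395  1.026 -0.289] 0.001 0 
wrist blue 9662 [0.235 0.641 0.099] 0.222 0
```

View pics/a.png

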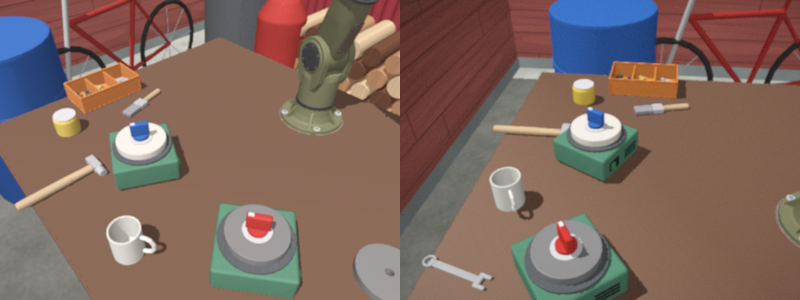

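The red knob is on the near grinder (grey wheel, around px 258,222 in the left view), and the blue one is on the far grinder. Next I'll measure the bar's yaw.

```bash
cat > m.py <<'E'
from h import *
import sys
def measure(n,fn=None):
    im,d,K,P=look(n,fn);X=cloud(d,K,P)
    m=masks(im)['red']&(d>0)&(np.hypot(X[...,0]-.607,X[...,1]-.255)<.08)&(abs(X[...,2]-.168)<.007)
    m=m.astype('uint8'); nz=np.argwhere(m)[:,::-1].astype(float)
    q=plane(nz,.168,K,P)[:,:2]
    (c,w,a)=cv2.minAreaRect((q*1000).astype('float32'))
    b=a if w[0]>w[1] else a+90
    print(n,len(q),'centre',np.round(c,1),'size',np.round(w,1),'bar yaw',round((b+90)%180-90,1),'mean',q.mean(0).round(4))
    return np.array(c)/1000,b
if __name__=='__main__':
    for n in sys.argv[1:]:
        c,b=measure(n,'m_%s_%.2f.png'%(n,get_state()['time']))
        s=get_state();Rm=R.from_rotvec(s['tool_rot']).as_matrix()
        g=np.r_[c,.135]-s['position']
        xa=np.degrees(np.arctan2(Rm[1,0],Rm[0,0]))
        # tool +turn lowers world yaw
        print('tool shift units',(Rm.T@g/.04).round(2),'turn needed deg',round((xa-b+90)%180-90,1),'pos',s['position'].round(4),'q7',s['joint_positions'][6].round(3),'t',s['time'])
E
python3 m.py scene side
```

```text
scene 308 centre [609.2 251.7] size [19.8 54.2] bar yaw -53.5 mean [0.6075 0.255 ]
tool shift units [-12.17  -5.13   2.18] turn needed deg 33.6 pos [0.2215 0.6107 0.2219] q7 -0.057 t 0.2
side 288 centre [603.1 254.8] size [16.7 55.7] bar yaw -51.7 mean [0.6002 0.2588]
tool shift units [-12.    -5.12   2.18] turn needed deg 31.8 pos [0.2215 0.6109 0.2221] q7 -0.057 t 0.25
```

```bash
python3 -m jog '[[[1,-0.5,-0.2,-0.2,0],[1,-1,-0.43,0,0],[1,-1,-0.43,0,0],[1,-1,-0.43,0,0],[1,-1,-0.43,0,0],[1,-1,-0.43,0,0],[1,-1,-0.43,0,0],[1,-1,-0.43,0,0],[1,-1,-0.43,0,0],[1,-1,-0.43,0,0]]]' && python3 -m jog '[[[1,-1,-0.43,0,0],[1,-1,-0.43,0,0],[1,-0.5,-0.2,0,0],[1,0,0,0,0.9],[1,0,0,0,0.9],[1,0,0,0,0.9],[1,0,0,0,0.9],[1,0,0,0,0.9],[1,0,0,0,0.9],[1,0,0,0,0.9]]]' && python3 -m jog '[[[1,0,0,0,0]]]'; python3 m.py wrist; ls pics
```

```text
time: 1.5
position: [0.5252, 0.3256, 0.2316]
tool_rot: [0.546, 3.093, 0.001]
ft_force: [-0.0, 0.8, 0.7]
grip_width: 1.003
time: 2.75
position: [0.6024, 0.255, 0.231]
tool_rot: [-1.365, -2.829, -0.001]
ft_force: [0.1, -0.5, -0.0]
grip_width: 0.999
time: 2.88
position: [0.6025, 0.2549, 0.2309]
tool_rot: [-1.361, -2.831, -0.001]
ft_force: [0.1, 0.1, -1.2]
grip_width: 0.999
wrist 1181 centre [604.8 250.9] size [15.6 55.2] bar yaw -54.0 mean [0.6026 0.2539]
tool shift units [-0.11 -0.02  2.4 ] turn needed deg 2.7 pos [0.6026 0.2549 0.2309] q7 0.305 t 2.925
a.png
m_scene_0.15.png
m_side_0.20.png
m_wrist_2.88.png
```

View pics/m_wrist_2.88.png

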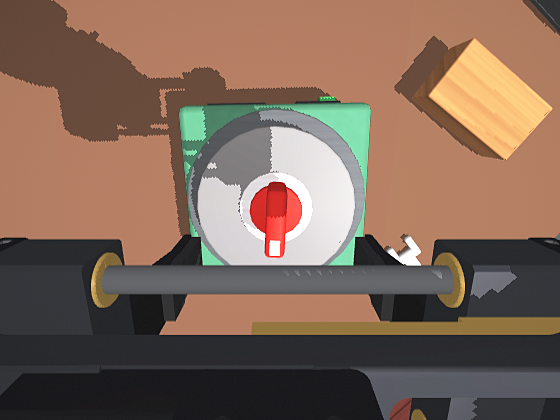

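The wrist view shows the bar at px (275,220), its white mark at (275,248), nearly lined up between the fingers. Nothing is in the way. I'll go down and grip.

```bash
python3 -m jog '[[[1,-0.1,0,0.3,0.5],[1,0,0,0.6,0],[1,0,0,0.6,0],[1,0,0,0.5,0],[1,0,0,0.35,0],[1,0,0,0,0]]]' 30 && python3 -m jog '[[[0.1,0,0,0,0],[0.1,0,0,0,0],[0.1,0,0,0,0],[0.1,0,0,0,0],[0.1,0,0,0,0],[0.1,0,0,0,0]]]' 30
```

```text
time: 3.68
position: [0.6047, 0.2511, 0.1352]
tool_rot: [-1.424, -2.799, 0.003]
ft_force: [-0.5, -0.1, 0.2]
grip_width: 1.0
time: 4.42
position: [0.6054, 0.2515, 0.1366]
tool_rot: [1.424, 2.8, 0.0]
ft_force: [0.3, 0.2, 0.3]
grip_width: 0.403
```

```bash
python3 -m jog '[[[0,0,0,0,0],[0,0,0,0,0],[0,0,0,0,0],[0,0,0,0,0],[0,0,0,0,0],[0,0,0,0,0]]]' 30
```

```text
time: 5.18
position: [0.6041, 0.2505, 0.1365]
tool_rot: [-1.424, -2.798, 0.004]
ft_force: [-5.1, -2.0, 3.6]
grip_width: 0.179
```

Gripped at 0.179, which is about 16 mm. I'll turn clockwise (positive tool turn), a short move first.

```bash
python3 -m jog '[[[0,0,0,0,0.6],[0,0,0,0,0.8],[0,0,0,0,0.8],[0,0,0,0,0.8],[0,0,0,0,0]]]' 30; python3 -c "
from h import *
s=get_state();print(s['torque'],s['ft_force'],s['joint_positions'].round(2))"
```

```text
time: 5.8
position: [0.6045, 0.2508, 0.1365]
tool_rot: [-1.777, -2.59, 0.003]
ft_force: [-4.9, -1.9, 2.8]
grip_width: 0.181
[-0.63276308  1.02917131 -0.05935374] [-4.90215372 -1.93958554  2.8070535 ] [-0.7   0.39  0.34  1.56 -0.14  1.22  0.03]
```

```bash
python3 -m jog '[[[0,0,0,0,0.8],[0,0,0,0,0.8],[0,0,0,0,0.8],[0,0,0,0,0.8],[0,0,0,0,0.8],[0,0,0,0,0.8],[0,0,0,0,0.8],[0,0,0,0,0.8],[0,0,0,0,0.8],[0,0,0,0,0]]]' 30 && python3 -m jog '[[[0,0,0,0,0.8],[0,0,0,0,0.8],[0,0,0,0,0.8],[0,0,0,0,0.8],[0,0,0,0,0.8],[0,0,0,0,0.8],[0,0,0,0,0.8],[0,0,0,0,0.6],[0,0,0,0,0],[0,0,0,0,0]]]' 30
```

```text
time: 7.05
position: [0.6056, 0.2508, 0.1365]
tool_rot: [2.49, 1.915, -0.001]
ft_force: [-1.0, -2.6, 1.5]
grip_width: 0.179
time: 8.3
position: [0.6063, 0.2504, 0.1366]
tool_rot: [2.91, 1.179, 0.002]
ft_force: [1.5, -4.4, -1.1]
grip_width: 0.18
```

```bash
python3 m.py scene side
```

```text
scene 220 centre [609.7 253.1] size [55.  16.4] bar yaw 40.4 mean [0.6161 0.2597]
tool shift units [0.11 0.01 0.04] turn needed deg 3.7 pos [0.6063 0.2504 0.1365] q7 -1.072 t 8.35
side 51 centre [618.7 271.5] size [10.4 18.5] bar yaw -19.9 mean [0.6181 0.2716]
tool shift units [ 0.59 -0.16  0.04] turn needed deg 63.9 pos [0.6063 0.2504 0.1366] q7 -1.073 t 8.4
```

The bar has moved from -54° to about -136° (40–44° mod 180), some 82° clockwise with the tool. Now I'll release, rise and check.

```bash
python3 -m jog '[[[0.6,0,0,0,0],[0.6,0,0,0,0],[0.6,0,0,0,0],[0.6,0,0,0,0],[0.6,0,0,0,0],[0.6,0,0,0,0],[0.6,0,0,0,0]]]' && python3 -m jog '[[[0.6,0,0,-0.4,0],[0.6,0,0,-0.7,0],[0.6,0,0,-0.7,0],[0.6,0,0,-0.7,0],[0.6,0,0,-0.4,0],[0.6,0,0,0,0],[0.6,0,0,0,0]]]'; python3 m.py wrist scene; ls pics | grep wrist
```

```text
time: 9.28
position: [0.6054, 0.2514, 0.1366]
tool_rot: [-2.912, -1.179, -0.0]
ft_force: [-0.1, -0.7, -0.7]
grip_width: 0.596
time: 10.15
position: [0.6048, 0.2514, 0.2514]
tool_rot: [2.912, 1.179, -0.003]
ft_force: [-0.5, 0.2, -0.2]
grip_width: 0.602
wrist 1015 centre [607.1 250.3] size [55.4 15. ] bar yaw 43.8 mean [0.6095 0.2529]
tool shift units [0.03 0.06 2.9 ] turn needed deg 0.3 pos [0.6047 0.2513 0.2512] q7 -1.102 t 10.2
scene 280 centre [610.1 253.4] size [56.4 16.3] bar yaw 41.4 mean [0.6136 0.2561]
tool shift units [0.14 0.06 2.9 ] turn needed deg 2.7 pos [0.6047 0.2513 0.2511] q7 -1.102 t 10.25
m_wrist_10.15.png
m_wrist_2.88.png
```

```bash
python3 -c "
from bench import job
print(job.close_job())"
```

```text
the job is handed in; nothing more can be done
None
```

I loosened the red knob on the grey-wheel grinder by gripping its bar and turning it clockwise about 82° (1.43 rad). I then released it, lifted clear and handed the job in at about 10 s of the 35 s allowed.

- **Red knob:** the wrist camera put the bar at -54.0° before and 43.8° after, the same as -136.2° for a bar, so 82.2° clockwise. Starting from at least 0.05 rad, it should now stand at about 1.5 to 1.7 rad, above the 0.9 needed. The bar didn't shift when I let go.
- **Robot clear:** the tool was at z = 0.251 with wrist force near zero, touching nothing.
- **Blue knob:** I never went near it, but I didn't measure its angle again at the end.
- **Disagreements:** the scene camera gave 41.4° for the final angle, about 2.4° less than the wrist camera. One side-camera reading during the grip was unusable because the gripper hid the bar, so I ignored it.

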